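# Put the comb away in the lidded box on the windowsill

## Robot

A 7-joint arm with a two-finger parallel gripper is mounted at the origin on the work surface. World frame = base frame: x ahead of the robot, y to its left, z up, the work surface at z = 0. Lengths are in m, angles in degrees, forces in N, time in s.
With the tool pointing down it reaches from about 0.35 to 0.775 m from the base axis. Payload 3.1 kg.
Tool frame: the origin (TCP) lies on the centre line of the jaws, within the pads' length; the fingertips stand 17 mm ahead of it and the grasp point (between the pads) lies 2 mm behind it (robot.tip_reach is the distance from the TCP to the fingertips, in m); z points along the fingers, y is the line along which they close (so a half turn about z gives the same grasp; the last joint's range is limited). The gripper opens to 85 mm and grips with 20 to 120 N. Pads are 22 mm wide; open, the fingers measure 114 mm over their backs; the gripper's body (76 mm by 85 mm) begins 54 mm behind the grasp point. The pads swing forward as they close: fully open they stand 13 mm farther back than shut.
Start: joints at [67.913, 17.813, 0.802, 86.603, -0.252, 75.585, -1.558], TCP at [0.185, -0.518, 0.248] pointing down, gripper open.
Joint ranges: [-154.91, 154.91], [-16.99, 109.72], [-72.82, 74.43], [7.12, 147.25], [-82.49, 262.49], [11.32, 116.49], [-174.64, 174.64]. Speed limits (degrees/s): [159.86, 159.86, 180, 180, 180, 180, 180].

## Interface

Orientations are given as [roll, pitch, yaw] about the fixed x, y, z axes, in that order (R = Rz(yaw) Ry(pitch) Rx(roll)).
In Python, from station import robot, fingers, vision, workorder, recognise gives the robot as it stands. Calls block until the motion is done:
- robot.move_to(position, orientation): joint-space move of the TCP to a pose.
- robot.line_to(position, orientation=None, velocity=0.15, f_stop=None): straight line of the TCP; orientation=None keeps the orientation; velocity is the mean speed in m/s. With f_stop (N) it stops when the force on the tool has changed by that much, and returns True; else False.
- robot.move_j(angles): joint-space move.
- fingers.gripper_to(opening, force=None): opening from 0.0 (shut) to 1.0 (fully open); force is the grip in N (None keeps the last); returns when the fingers have stopped.
- robot.pause(seconds).
- robot.inverse_kinematics(position, orientation): joint angles nearest the present ones, or None.
- vision.grab_frame(name): name is "scene" or "top" or "wrist"; returns the picture (400x640x3 uint8, red, green, blue); there is no depth.
- vision.calibration(name): a dict with "mtx" (3x3 intrinsics, pixels), "extrinsics" (4x4, takes a point from world to camera coordinates); the wrist camera has in their place "T_tool_cam" (4x4, takes a point from camera to tool coordinates, whose origin is the TCP and whose axes are the flange's). Camera axes: x right, y up, looking along -z (the intrinsics and any distortion apply to the point x, -y, -z); pixel columns grow to the right and rows downward; lengths in m; the calibration is good to about 2 mm. A picture is of the moment at which its call begins: read the wrist's pose just before it. calibration takes no time and is no camera call.
A pose or a line that the arm cannot do raises robot.PlanningError and nothing moves.
- workorder.close_job(): hands the job in, once; it reports no verdict.
Trained networks look in the newest picture that a camera, given by its name, has taken for a name from the list of things; names that differ only in an ending like _2 or _b are one class to them, and where a whole thing is asked for, a point or a joint stands for the part that bears it (a point fixed in the world has none). Each returns a list of dicts, best first, with "p" (0 to 1); they miss things now and then, are a little off and sometimes report something else, mostly with a low value. They report only what shows in the picture. A call takes as long as a camera call. They do not tell look-alikes from the thing itself.
- recognise(label, camera): "rect" ([centre column, centre row, width, height] in pixels, round what is visible of it).
Readings, each from a call of its own:
- robot.current_time_s(): time.
- robot.current_joint_positions(): joint angles.
- robot.current_dq(): joint speeds.
- robot.current_joint_torque(): joint torques, N m.
- robot.current_tool_pos(): TCP position.
- robot.current_eef_rot(): TCP orientation.
- robot.current_contact_force(): force on the tool from outside, world axes, zero at the start.
- robot.current_torque(): the same for the moment, N m.
- robot.current_finger_gap(): opening from 0.0 (shut) to 1.0 (fully open).
Only numpy, scipy, OpenCV 4.12 (cv2) and the standard library are available. Lean on these libraries where they do the work, as an engineer would, in place of code of your own. Each camera call takes 0.05 s, during which the arm holds its last target. There are 200 camera calls.

## Task

Put the comb away: raise the wooden box's lid until its folding stay locks straight and holds it up by itself, then slide the comb over the riser's front edge until about a third of its length hangs over, still lying on the riser, pinch it there and lay it flat inside the open box. Let go of it, then push the stay's knee only far enough to unlock it while the lid still stands, and lower the lid by its handle, without letting it drop, until it is fully shut. Leave the dish, the shaker cap and the soap holder where they are.

Things in the scene. Friction and masses are not known exactly. Their poses are not given: they have to be found in the camera images.
- box: Wooden grooming box without its lid, fixed to the sill, 190 (x) x 150 (y) x 65 mm high, walls and floor 8 mm. Origin: centre of the underside; x points from its front (handle side, towards the robot) to the hinge side, z up. It stands left or right of the robot's midline, the riser on the other side.
- box_in (a point): Centre of the box's inner floor (8 mm above the sill); axes as the box. The inside is 174 (x) x 134 (y) x 57 mm deep.
- lid_hinge (a point): Middle of the lid's hinge line, at the far upper edge of the box (box x +95 mm, z 65 mm). The hinge line runs along the box's y; axes as the box.
- lid (a joint): Lid angle in rad: 0 shut, 1.48 fully up (nearly upright) where the straight stay stops it. Lid 190 x 150 x 10 mm, 0.22 kg. The hinge has friction: the lid stands by itself only above about 1.0 rad, lower down it falls shut when let go.
- lid_bar (a point): Middle of the lid's handle, a round steel bar 12 mm thick along the box's y, 100 mm between its two posts, 45 mm out from the lid's front edge (39 mm gap), in the plane of the lid. It lies 235 mm from the hinge line and 5 mm above the lid's underside; lid shut: 70 mm above the sill. Its axes turn with the lid.
- knee (a joint): Knee of the folding stay in rad: 0 folded (lid shut), 2.815 dead straight, 2.935 locked against its stop just past straight. Raising the lid straightens it; once the lid is fully up and no longer pulled, a weak spring snaps the knee to the stop: locked. To unlock, push the knee pin (0.5 to 3 N) back through straight; 20 to 30 mm brings the knee to about 2.3 and the lid to about 1.4.
- knee_pin (a point): Point on the steel thumb pin at the stay's knee; the pin is 14 mm in diameter and lies along the box's y. From this point the free pin reaches 32 mm inward (to the links) and 24 mm outward. Stay locked: box x about 39, y -127, z 108 mm. Lid shut: box x 71, z 57 mm.
- riser: White ceramic riser, fixed to the sill: flat top 180 (x) x 130 (y) mm, 50 mm above the sill, slab 12 mm thick on two feet. Origin: centre of the underside; its front edge (-x) faces the robot.
- riser_front (a point): Middle of the upper front edge of the riser (riser x -90 mm, z 50 mm).
- comb: Black plastic comb, 150 (x) x 36 (y) x 6 mm, about 35 g, teeth on its -y side (solid enough to be gripped across its width). Origin: centre of the underside. At first it lies flat on the riser, its length within about 0.1 rad of the riser's x axis, its near end some 15 mm behind the riser's front edge.
- comb_front (a point): Middle of the comb's near end (comb x -75 mm), at mid-thickness.
- comb_rear (a point): Middle of the comb's far end (comb x +75 mm), at mid-thickness.
- dish: Bystander: green glass olive dish, 100 mm across, 40 mm high, beyond the work. Origin: underside centre.
- shaker_cap: Bystander: steel cocktail shaker cap, 52 mm across, 60 mm high, near the robot. Origin: underside centre.
- soap_holder: Bystander: white plastic soap holder, 110 x 80 x 25 mm, with a wire spring clip and a bar of soap, at the left. Origin: underside centre.
- stay_lower: Lower link of the folding stay. The stay is two 77 mm steel links outside the box's right side (box -y). This origin is the lower pivot (box x -5, y -77, z 45 mm); the upper pivot is on the lid's edge, 100 mm from the hinge. The knee folds towards the hinge side and down: square to the locked stay that is 0.79 along box x and 0.61 down.
Not all that is in view belongs to the job. There is more than one size of the comb; the one meant has the size given above.

How it is judged:
By the outcome, as a careful person would: the job done as asked, in the order asked, and still so for the second after the job is handed in, with the robot touching nothing.
It also fails if it takes over 72 s, if anything falls off the work surface, if the arm or the gripper's body presses on something with over 40 N, if the wrist force passes 120 N, or if a joint passes its speed limit or range.

## Working session

There is one attempt and no reset: what is moved stays moved. The work goes in short steps, each a Python script; the robot and the scene stay as the last script left them, time stands still between calls to the robot, and variables do not carry over. Pictures are saved under pics/ and viewed, on a budget of 10 in all, crops included, one or two more only if the job needs it, and the job is handed in when it is done.

```bash
ls; mkdir -p pics; python3 - <<'E'
from station import robot, fingers, vision, workorder, recognise
import cv2,numpy as np
for n in ["scene","top"]:
    im=vision.grab_frame(n); cv2.imwrite(f"pics/{n}0.png",im[...,::-1])
    c=vision.calibration(n); print(n,{k:np.round(v,4).tolist() if not isinstance(v,str) else v for k,v in c.items()})
    for l in ["box","lid_bar","knee_pin","riser","comb","dish","shaker_cap","soap_holder"]:
        print(n,l,[(np.round(d["rect"]).tolist(),round(d["p"],2)) for d in recognise(l,n)][:3])
print({k:np.round(v,4).tolist() for k,v in vision.calibration("wrist").items()})
print(robot.current_time_s(),robot.current_tool_pos(),robot.current_eef_rot())
a=cv2.imread("pics/scene0.png");b=cv2.imread("pics/top0.png")
E
```

```text
pics
scene {'mtx': [[413.263, 0.0, 322.2918], [0.0, 413.263, 199.5413], [0.0, 0.0, 1.0]], 'extrinsics': [[0.7083, 0.7057, -0.0175, -0.4813], [-0.4158, 0.437, 0.7976, 0.1838], [0.5705, -0.5576, 0.603, -1.7585], [0.0, 0.0, 0.0, 1.0]]}
scene box [([350.0, 180.0, 61.0, 57.0], 0.66)]
scene lid_bar [([349.0, 170.0, 64.0, 43.0], 0.62)]
scene knee_pin []
scene riser [([251.0, 232.0, 64.0, 48.0], 0.56)]
scene comb [([257.0, 227.0, 31.0, 27.0], 0.86), ([209.0, 290.0, 75.0, 37.0], 0.85), ([301.0, 278.0, 68.0, 47.0], 0.82)]
scene dish [([347.0, 238.0, 26.0, 25.0], 0.7), ([371.0, 154.0, 32.0, 19.0], 0.61)]
scene shaker_cap [([282.0, 193.0, 16.0, 16.0], 0.65)]
scene soap_holder [([371.0, 155.0, 33.0, 22.0], 0.77), ([253.0, 234.0, 62.0, 48.0], 0.57)]
top {'mtx': [[408.229, 0.0, 322.7656], [0.0, 408.229, 196.6124], [0.0, 0.0, 1.0]], 'extrinsics': [[-0.0213, -0.9997, -0.008, 0.0603], [0.9903, -0.0221, 0.1373, -0.6172], [-0.1374, -0.005, 0.9905, -1.0873], [0.0, 0.0, 0.0, 1.0]]}
top box [([267.0, 222.0, 92.0, 92.0], 0.59)]
top lid_bar [([254.0, 221.0, 63.0, 95.0], 0.82), ([267.0, 221.0, 96.0, 93.0], 0.23)]
top knee_pin [([298.0, 202.0, 30.0, 27.0], 0.49)]
top riser [([410.0, 223.0, 49.0, 66.0], 0.69)]
top comb [([481.0, 194.0, 80.0, 38.0], 0.84), ([404.0, 142.0, 73.0, 20.0], 0.76), ([402.0, 216.0, 16.0, 57.0], 0.61)]
top dish [([340.0, 140.0, 32.0, 32.0], 0.63), ([298.0, 202.0, 32.0, 28.0], 0.34)]
top shaker_cap [([334.0, 260.0, 19.0, 21.0], 0.85)]
top soap_holder [([173.0, 247.0, 34.0, 48.0], 0.71)]
{'mtx': [[300.5934, 0.0, 316.6783], [0.0, 300.5934, 201.7338], [0.0, 0.0, 1.0]], 'T_tool_cam': [[-0.0011, 0.9499, 0.3125, 0.0812], [1.0, 0.0012, -0.0001, -0.0], [-0.0005, 0.3125, -0.9499, -0.1258], [0.0, 0.0, 0.0, 1.0]]}
0.9 [ 0.18540068 -0.51785225  0.2483089 ] [1.79996578e+02 1.86792577e-03 1.96990825e+01]
```

```bash
python3 - <<'E'
import cv2,numpy as np
a=cv2.imread("pics/scene0.png")[130:310,170:420];b=cv2.imread("pics/top0.png")[120:300,200:450]
o=np.vstack([cv2.resize(b,None,fx=3.2,fy=3.2,interpolation=2)])
cv2.imwrite("pics/c1.png",o); cv2.imwrite("pics/c2.png",cv2.resize(a,None,fx=3.2,fy=3.2,interpolation=2))
E
```

```text
(no output)
```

View pics/c1.png

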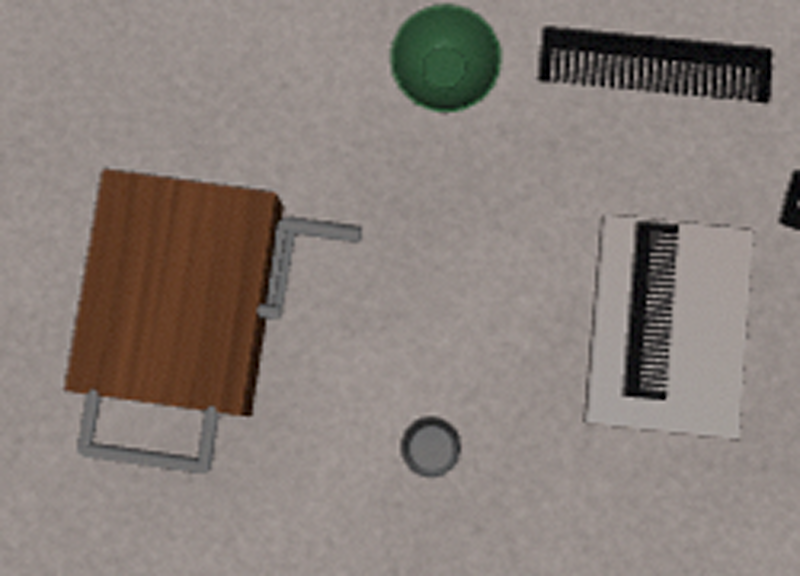

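View pics/c2.png

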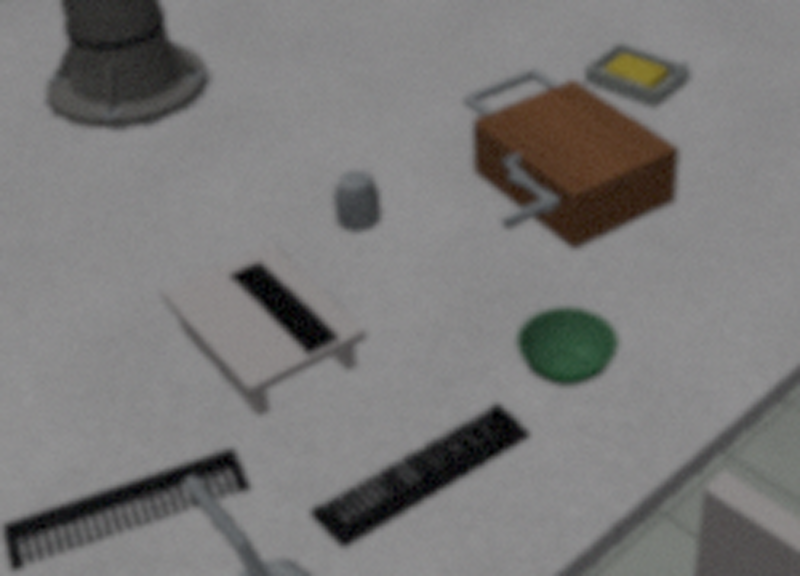

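The top view shows the lid (crop corners about (103,170), (277,192), (66,390), (247,412)), the bar at (83,450)–(207,470), the riser, and a small comb on it at (638,223)–(665,398). The scene view shows the same, with two larger combs off the riser. Next I triangulate.

```bash
cat > h.py <<'E'
import numpy as np, cv2
from station import robot, fingers, vision, workorder, recognise
from scipy.spatial.transform import Rotation as Ro
def cam(n,pose=None):
    c=vision.calibration(n); K=np.array(c["mtx"])
    if n=="wrist":
        p,r=pose; T=np.eye(4);T[:3,:3]=Ro.from_euler("xyz",r,degrees=True).as_matrix();T[:3,3]=p
        E=np.linalg.inv(T@np.array(c["T_tool_cam"]))
    else: E=np.array(c["extrinsics"])
    return K@np.diag([1,-1,-1])@E[:3]
def onplane(P,uv,z):   # pixel -> world at height z
    A=np.c_[P[:,0],P[:,1],-np.array([uv[0],uv[1],1.])]
    return np.linalg.solve(A,-(P[:,2]*z+P[:,3]))[:2]
def tri(P,u,Q,v):
    X=cv2.triangulatePoints(P,Q,np.array(u,float).reshape(2,1),np.array(v,float).reshape(2,1))[:,0]; return X[:3]/X[3]
def proj(P,X):
    q=P@np.append(X,1); return q[:2]/q[2]
def wpose(): return np.array(robot.current_tool_pos()),np.array(robot.current_eef_rot())
E
python3 - <<'E'
from h import *
T=cam("top");S=cam("scene")
t=lambda u:(np.array(u)+.5)/3.2-.5+[200,120]
s=lambda u:(np.array(u)+.5)/3.2-.5+[170,130]
pr=lambda n,v:print(n,np.round(v,4))
for n,a,b,z in [("lidFL",(103,170),(676,152),.075),("lidFR",(277,192),(573,192),.075),("lidNL",(66,390),(572,83),.075),("lidNR",(247,412),(478,122),.075),
 ("barL",(83,450),(545,78),.07),("barR",(207,470),(468,103),.07),("combN",(645,398),(248,270),.056),("combF",(658,225),(320,345),.056),("pin",(360,235),(506,222),.057)]:
    pr(n,np.r_[tri(T,t(a),S,s(b)),onplane(T,t(a),z)])
for n,a in [("rFL",(603,215)),("rFR",(752,228)),("rNR",(739,438)),("rNL",(586,422))]: pr(n,onplane(T,t(a),.05))
for n,a in [("cFL",(638,223)),("cFR",(678,226)),("cNR",(665,398)),("cNL",(624,397))]: pr(n,onplane(T,t(a),.056))
for n,a in [("dish",(446,58)),("cap",(431,447))]: pr(n,onplane(T,t(a),.04))
pr("soap",onplane(T,(173,247),.025))
E
```

```text
lidFL [0.6864 0.2941 0.0674 0.6847 0.2922]
lidFR [0.6628 0.1453 0.0775 0.6624 0.1446]
lidNL [0.5007 0.324  0.0677 0.4997 0.3212]
lidNR [0.4819 0.1756 0.0718 0.4784 0.1711]
barL [0.4549 0.3163 0.0581 0.4501 0.3077]
barR [0.4336 0.2088 0.0624 0.4316 0.205 ]
combN [ 0.4853 -0.1596  0.0502  0.4832 -0.1613]
combF [ 0.631  -0.1798  0.0512  0.6298 -0.1794]
pin [0.6281 0.0771 0.0565 0.6268 0.0756]
rFL [ 0.6405 -0.1338]
rFR [ 0.6263 -0.2611]
rNR [ 0.4482 -0.2397]
rNL [ 0.4642 -0.1118]
cFL [ 0.632  -0.1624]
cFR [ 0.6286 -0.1965]
cNR [ 0.4828 -0.1781]
cNL [ 0.4844 -0.1438]
dish [ 0.7858 -0.0027]
cap [0.446  0.0191]
soap [0.4891 0.4652]
```

```bash
cat >> h.py <<'E'
BY=-8.5; BC=np.array([.582,.233,0])          # box yaw, origin
RB=Ro.from_euler("z",BY,degrees=True).as_matrix()
def box(x,y,z): return BC+RB@np.array([x,y,z])
def seg(p0,R0): return None
def chk(p,o):
    try: return robot.inverse_kinematics(list(p),list(o))
    except Exception as e: return None
E
python3 - <<'E'
from h import *
print(robot.tip_reach)
for y in (BY+90,BY-90):
  for th in (0,.4,.8,1.2,1.48):
    p=box(.095-.235*np.cos(th)+.005*np.sin(th)*0,0,.065+.235*np.sin(th)+.005*np.cos(th))
    q=chk(p,[180,0,y]); print(round(y,1),th,np.round(p,3),None if q is None else np.round(q,0))
# knee push, tool pitched forward
u=np.array([.79,0,-.61])
for tilt in (52,40,30):
  for dy in (0,90,-90,180):
    R=Ro.from_euler("z",BY,degrees=True)*Ro.from_euler("y",-tilt,degrees=True)*Ro.from_euler("x",180,degrees=True)*Ro.from_euler("z",dy,degrees=True)
    o=R.as_euler("xyz",degrees=True); z=R.as_matrix()[:,2]
    r=[]
    for d in (-.06,.03):
      k=box(.039+u[0]*d,-.132,.108+u[2]*d)-z*(.017+.007)
      q=chk(k,o); r.append(None if q is None else np.round(q).tolist())
    print(tilt,dy,np.round(RB.T@z,2),r)
for y in (-7,-7+180):
  for p in ([.55,-.165,.075],[.43,-.155,.065],list(box(-.045,0,.03)),list(box(-.045,0,.15))):
    q=chk(p,[180,0,y]); print(y,p,None if q is None else np.round(q))
E
```

```text
0.017
81.5 0 [0.444 0.254 0.07 ] [  3.  31. -46. 105.  27.  56. -64.]
81.5 0.4 [0.462 0.251 0.161] [  8.  27. -52.  97.  23.  67. -59.]
81.5 0.8 [0.514 0.243 0.237] [ 12.  32. -60.  83.  27.  81. -57.]
81.5 1.2 [0.592 0.232 0.286] [ 11.  42. -68.  66.  38.  94. -56.]
81.5 1.48 [0.655 0.222 0.299] [  4.  45. -58.  52.  37.  99. -47.]
-98.5 0 [0.444 0.254 0.07 ] [ 12.  38. -62. 105.  39.  61. 107.]
-98.5 0.4 [0.462 0.251 0.161] [ 13.  32. -62.  96.  29.  70. 116.]
-98.5 0.8 [0.514 0.243 0.237] [ 13.  32. -62.  83.  29.  81. 122.]
-98.5 1.2 [0.592 0.232 0.286] [  9.  39. -62.  66.  34.  93. 127.]
-98.5 1.48 [0.655 0.222 0.299] [  4.  46. -62.  52.  40. 100. 131.]
52 0 [ 0.79 -0.   -0.62] [[-62.0, 8.0, 32.0, 139.0, 108.0, 28.0, 130.0], [-16.0, 22.0, -10.0, 132.0, 123.0, 35.0, 122.0]]
52 90 [ 0.79 -0.   -0.62] [[15.0, 14.0, -52.0, 136.0, 105.0, 43.0, 49.0], [25.0, 37.0, -62.0, 130.0, 118.0, 58.0, 52.0]]
52 -90 [ 0.79 -0.   -0.62] [[23.0, 17.0, -62.0, 136.0, 105.0, 47.0, -129.0], [25.0, 37.0, -62.0, 130.0, 118.0, 58.0, -128.0]]
52 180 [ 0.79 -0.   -0.62] [[15.0, 14.0, -52.0, 136.0, 105.0, 
[... 1084 characters left out ...]
89.]
-7 [0.43, -0.155, 0.065] [ 31.  20. -16. 114.   7.  47. -86.]
-7 [np.float64(0.5374942861487138), np.float64(0.2396514235008325), np.float64(0.03)] [  -1.   39.  -36.   94.   27.   55. -144.]
-7 [np.float64(0.5374942861487138), np.float64(0.2396514235008325), np.float64(0.15)] [   5.   34.  -47.   87.   26.   70. -143.]
173 [0.55, -0.165, 0.075] [ 38.  33. -33.  95.  21.  58.  81.]
173 [0.43, -0.155, 0.065] [ 45.  22. -34. 113.  16.  49.  86.]
173 [np.float64(0.5374942861487138), np.float64(0.2396514235008325), np.float64(0.03)] [ 13.  51. -61.  94.  48.  66.  22.]
173 [np.float64(0.5374942861487138), np.float64(0.2396514235008325), np.float64(0.15)] [ 12.  40. -61.  87.  35.  74.  30.]
```

```bash
python3 - <<'E'
from h import *
B=box(-.140,0,.070); o=[180,0,BY+90]
fingers.gripper_to(.42,30)
robot.move_to(list(B+[0,0,.11]),o)
im=vision.grab_frame("wrist"); cv2.imwrite("pics/w1.png",im[...,::-1])
print(robot.current_time_s(),[d for d in recognise("lid_bar","wrist")][:2])
print("nominal px",proj(cam("wrist",wpose()),B),proj(cam("wrist",wpose()),box(-.14,.05,.07)),proj(cam("wrist",wpose()),box(-.095,.075,.075)))
E
```

```text
4.3583 [{'rect': [508.0, 314.1, 76.8, 56.9], 'p': 0.66}, {'rect': [471.6, 202.4, 326.8, 202.5], 'p': 0.63}]
nominal px [314.86459391 204.28486432] [314.55299192 143.238731  ] [375.66100371 109.49508909]
```

View pics/w1.png

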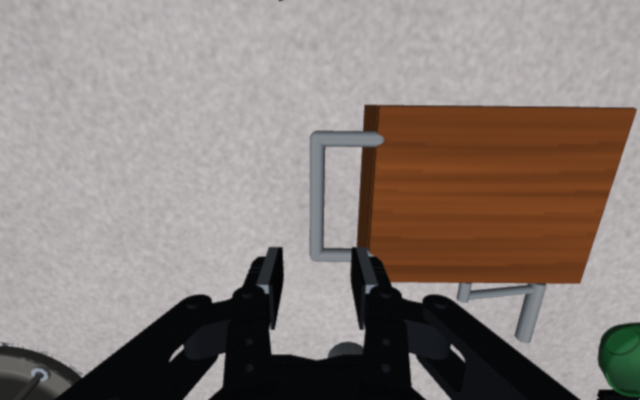

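The bar runs vertically at column 317, rows 138–256, within 3 mm of nominal across the jaws, and it sits between the fingers. I descend and grip.

```bash
python3 - <<'E'
from h import *
B=box(-.140,0,.070)+RB@[.0015,.003,0]
print(robot.line_to(list(B-[0,0,.002]),velocity=.12,f_stop=6))
fingers.gripper_to(0,30); print("gap",robot.current_finger_gap())
p=np.array(robot.current_tool_pos()); f=np.array(robot.current_contact_force()); print(p,f,robot.current_time_s())
# lift a little and see
H=p+RB@[.235,0,0]; H[2]=.065; np.save("hinge.npy",H); z0=p[2]-.070
for th in np.r_[.1:1.41:.13]:
    q=H+RB@[-.235*np.cos(th)-.0*np.sin(th),0,.235*np.sin(th)+.005*np.cos(th)]+[0,0,z0]
    robot.line_to(list(q),velocity=.13)
    f=RB.T@np.array(robot.current_contact_force()); print(round(th,2),np.round(f,1))
    if np.linalg.norm(f)>30: break
print(robot.current_finger_gap(),robot.current_tool_pos(),robot.current_time_s())
E
```

```text
False
gap 0.13340815597747274
[0.4450743  0.25694954 0.06877005] [-2.81099975  0.81003125  5.51405627] 5.825
0.1 [-0.6  0.8 -0.8]
0.23 [ 1.3  0.3 -2.1]
0.36 [ 3.2 -0.2 -1.7]
0.49 [ 3.2  0.9 -3.9]
0.62 [ 3.3 -1.8 -2.8]
0.75 [-0.9 -2.9 -0.4]
0.88 [-2.5 -4.3  3.2]
1.01 [-3.6 -6.5  5.2]
1.14 [-3.2 -5.9  5.8]
1.27 [-2.5 -6.4  6.6]
1.4 [-1.  -6.4  6.2]
0.12792323270606953 [0.63854443 0.22640689 0.29764107] 9.9917
```

```bash
python3 - <<'E'
from h import *
H=np.load("hinge.npy"); z0=-.0012
for th in (1.44,1.465,1.48,1.495,1.51,1.52):
    q=H+RB@[-.235*np.cos(th)+.005*np.sin(th)*0,0,.235*np.sin(th)+.005*np.cos(th)]+[0,0,z0]
    robot.line_to(list(q),velocity=.05)
    f=RB.T@np.array(robot.current_contact_force()); print(th,np.round(f,1))
    if f[0]<-12: break
robot.pause(.2); print(robot.current_tool_pos())
fingers.gripper_to(.42); robot.pause(.3)
p=np.array(robot.current_tool_pos()); robot.line_to(list(p+[0,0,.07]),velocity=.2)
for n in ("scene","top"):
    im=vision.grab_frame(n); cv2.imwrite(f"pics/{n}2.png",im[...,::-1])
a=cv2.imread("pics/scene2.png")[100:260,280:430];b=cv2.imread("pics/top2.png")[140:300,200:350]
cv2.imwrite("pics/c3.png",cv2.resize(np.hstack([a,b]),None,fx=2.6,fy=2.6,interpolation=2))
print(robot.current_time_s())
E
```

```text
1.44 [-0.6 -7.1  5.8]
1.465 [-0.2 -6.3  6.3]
1.48 [-0.8 -6.3  5.5]
1.495 [-0.1 -6.4  4.8]
1.51 [-3.5 -7.3  5.6]
1.52 [-6.2 -8.6  6.7]
[0.66289536 0.22251844 0.29991527]
13.0667
```

View pics/c3.png

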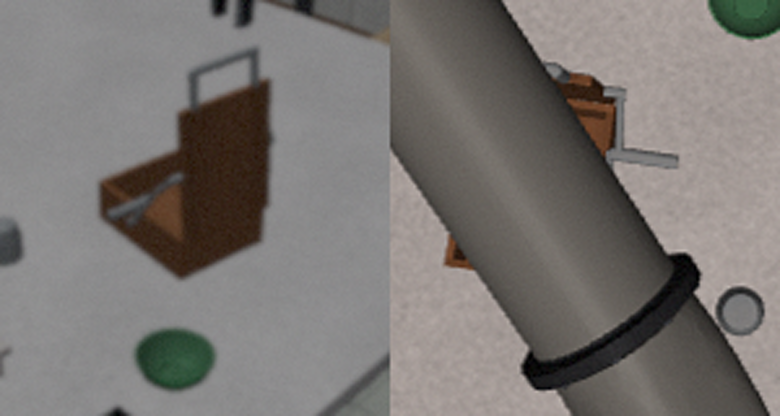

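```bash
python3 - <<'E'
from h import *
o=[180,0,173]
robot.move_to(list(box(.02,-.18,.34)),o)
W=[]
for i,p in enumerate([box(.02,-.15,.23),box(.02,-.22,.23)]):
    robot.line_to(list(p),velocity=.25)
    w=wpose(); im=vision.grab_frame("wrist"); cv2.imwrite(f"pics/k{i}.png",im[...,::-1]); W.append(cam("wrist",w)); np.save(f"pics/k{i}.npy",W[-1])
    print([(np.round(d["rect"]),d["p"]) for d in recognise("knee_pin","wrist")][:2], [np.round(proj(W[-1],box(x,y,z)),0) for x,y,z in ((.039,-.151,.108),(.039,-.095,.108))])
a,b=[cv2.imread(f"pics/k{i}.png") for i in (0,1)]
cv2.imwrite("pics/k.png",np.hstack([a[60:380,120:520],b[60:380,120:520]]))
print(robot.current_time_s())
E
```

```text
[(array([356., 247.,  78.,  68.]), 0.76), (array([ 74., 177., 147., 168.]), 0.35)] [array([314., 219.]), array([377., 220.])]
[(array([444., 258.,  94.,  93.]), 0.73)] [array([395., 219.]), array([458., 221.])]
15.7667
```

View pics/k.png

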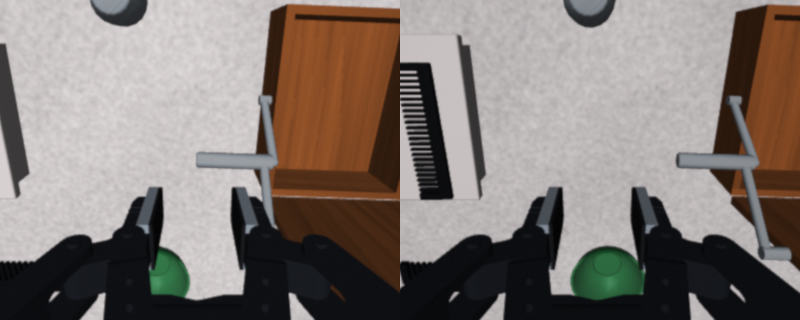

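```bash
sed -i 's/^BY=.*/BY=-8.5; BC=np.array([.5839,.2357,0])/' h.py; python3 - <<'E'
from h import *
o=[180,0,173]
fingers.gripper_to(.62)
robot.move_to([.53,-.165,.24],o)
W=[]
for i,p in enumerate([[.53,-.165,.24],[.51,-.20,.20]]):
    if i: robot.line_to(p,velocity=.25)
    w=wpose(); im=vision.grab_frame("wrist"); cv2.imwrite(f"pics/r{i}.png",im[...,::-1]); np.save(f"pics/r{i}.npy",cam("wrist",w))
    print([(np.round(d["rect"]),d["p"]) for d in recognise("comb","wrist")][:2])
a,b=[cv2.imread(f"pics/r{i}.png") for i in (0,1)]
cv2.imwrite("pics/r.png",np.hstack([a[0:400,120:520],b[0:400,120:520]]))
print(robot.current_time_s())
E
```

```text
[(array([319., 342., 122.,  28.]), 0.92), (array([314., 205.,  35., 133.]), 0.84)]
[(array([353., 234.,  41., 140.]), 0.82), (array([149., 283., 144.,  47.]), 0.64)]
17.4083
```

View pics/r.png

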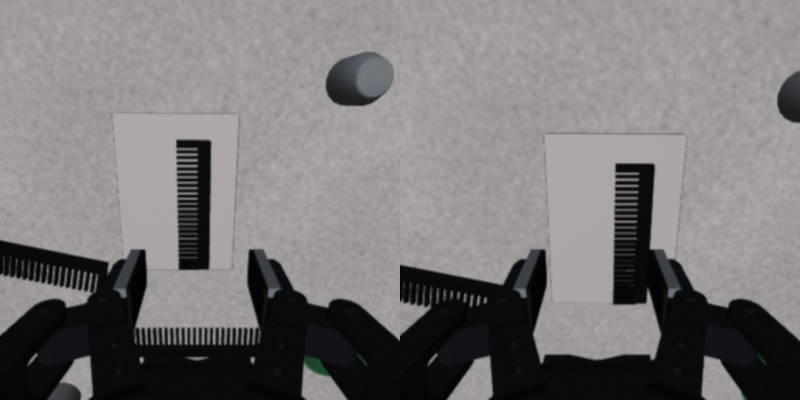

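Wrist views: in r0 the comb's near end is at (176–211,141) and its far end at (179–209,269), with the riser front at row 113. Far end is nearly flush with the riser's rear edge. I compute positions and heights.

```bash
python3 - <<'E'
from h import *
P=np.load("pics/r0.npy");Q=np.load("pics/r1.npy")
a=lambda x,y:(x+120,y); b=lambda x,y:(x-280,y)
for n,u,v,z in [("cNR",a(176,141),b(615,164),.056),("cNL",a(211,141),b(655,164),.056),("cFR",a(179,269),b(613,303),.056),("cFL",a(209,269),b(647,304),.056),
 ("rNR",a(112,113),b(544,133),.05),("rNL",a(239,114),b(686,134),.05),("rFR",a(124,269),b(552,302),.05)]:
    print(n,np.round(np.r_[tri(P,u,Q,v),onplane(P,u,z),onplane(Q,v,z)],4))
E
```

```text
cNR [ 0.4861 -0.1793  0.0494  0.4855 -0.1789  0.4846 -0.1794]
cNL [ 0.4899 -0.1433  0.0535  0.4898 -0.1435  0.489  -0.1435]
cFR [ 0.634  -0.197   0.0533  0.6324 -0.1966  0.632  -0.1969]
cFL [ 0.6342 -0.1617  0.0605  0.6367 -0.1617  0.6377 -0.1614]
rNR [ 0.4505 -0.2401  0.0466  0.4507 -0.2394  0.4501 -0.2394]
rNL [ 0.4675 -0.1115  0.0438  0.4673 -0.1124  0.4666 -0.1132]
rFR [ 0.6291 -0.2632  0.0474  0.6279 -0.2625  0.6272 -0.2623]
```

```bash
python3 - <<'E'
from h import *
CY=-6.9; d=np.array([np.cos(np.radians(CY)),np.sin(np.radians(CY)),0])
c=np.array([.561,-.1703,0]); o=[180,0,CY+180]
fingers.gripper_to(.6)
robot.move_to(list(c+[0,0,.11]),o)
print(robot.line_to(list(c+[0,0,.06]),velocity=.06,f_stop=3))
z=robot.current_tool_pos()[2]; print("touch z",z, robot.current_contact_force())
zt=z+.003
robot.line_to(list(c+[0,0,zt]),velocity=.05)
fingers.gripper_to(0,20); f0=np.array(robot.current_contact_force())
print("gap",robot.current_finger_gap(),f0,robot.current_tool_pos())
robot.line_to(list(c+[0,0,zt]-d*.0765),velocity=.08)
print(robot.current_contact_force(),robot.current_finger_gap())
fingers.gripper_to(.6); print(robot.current_tool_pos())
robot.line_to(list(c+[0,0,.16]-d*.0765-[0,.0,0]),velocity=.25)
w=wpose(); im=vision.grab_frame("wrist"); cv2.imwrite("pics/s.png",im[...,::-1]); np.save("pics/s.npy",cam("wrist",w))
print([(np.round(x["rect"]),x["p"]) for x in recognise("comb","wrist")][:3],robot.current_time_s())
E
```

```text
True
touch z 0.06396222191993191 [-1.21687381  0.30472335  4.04415384]
gap 0.41499997762553253 [-0.67813388  0.38391365 -0.63557296] [ 0.56079508 -0.17033027  0.06670558]
[-0.04975219  0.03641319  0.28073302] 0.41311289659529177
[ 0.48533282 -0.16100586  0.06698526]
[(array([118., 331., 189.,  74.]), 0.84), (array([318., 198.,  52., 176.]), 0.8)] 21.4083
```

View pics/s.png

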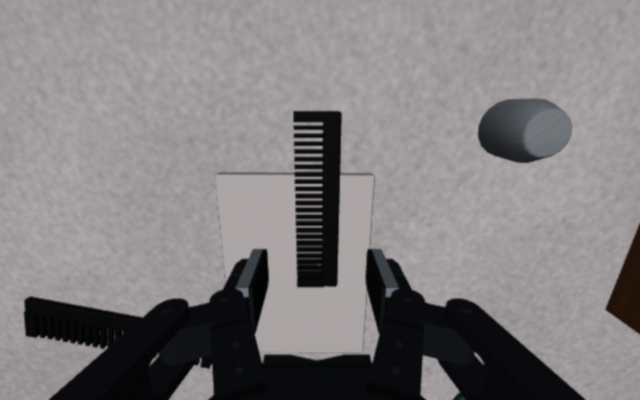

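```bash
python3 - <<'E'
from h import *
P=np.load("pics/s.npy"); n=onplane(P,(317,112),.056); f=onplane(P,(317,287),.056); r=onplane(P,(317,173.5),.05)
print("near",n,"far",f,"edge",r,"overhang",np.linalg.norm(n-r),"len",np.linalg.norm(n-f))
CY=-6.9; d=np.array([np.cos(np.radians(CY)),np.sin(np.radians(CY)),0])
c=np.array([.561,-.1703,0])-d*.0765
g=c-d*.050; o=[180,0,CY+180]
robot.line_to(list(g+[0,0,.10]),o,velocity=.2)
print(robot.line_to(list(g+[0,0,.0615]),velocity=.1,f_stop=4))
fingers.gripper_to(0,45); print("gap",robot.current_finger_gap(),robot.current_contact_force())
robot.line_to(list(g+[0,0,.20]),velocity=.15)
ob=[180,0,BY+180]
robot.line_to(list(box(-.09,0,.20)),ob,velocity=.25)
print("gap",robot.current_finger_gap(),robot.current_time_s())
w=wpose(); im=vision.grab_frame("wrist"); cv2.imwrite("pics/p.png",im[...,::-1])
E
```

```text
near [ 0.41267931 -0.15194021] far [ 0.56063101 -0.17003598] edge [ 0.45981069 -0.15770845] overhang 0.04748305071587732 len 0.14905422598708337
False
gap 0.4048383887556452 [0.57238853 0.37630765 2.37550447]
gap 0.40547342700755007 25.625
```

View pics/p.png

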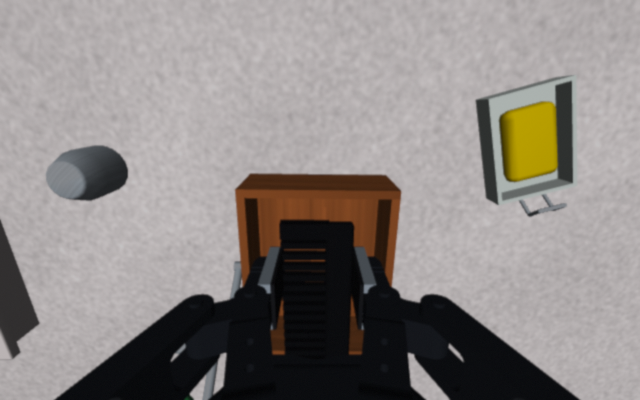

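Overhang was 47.5 mm (a third), and the comb is now held level, centred over the open box. Lowering it.

```bash
python3 - <<'E'
from h import *
robot.line_to(list(box(-.052,0,.10)),velocity=.2)
print(robot.line_to(list(box(-.052,0,.022)),velocity=.06,f_stop=2.5),robot.current_tool_pos(),robot.current_contact_force())
fingers.gripper_to(.62); print(robot.current_finger_gap(),robot.current_contact_force())
robot.line_to(list(box(-.052,0,.17)),velocity=.2)
robot.line_to(list(box(-.09,0,.20)),velocity=.2)
im=vision.grab_frame("wrist"); cv2.imwrite("pics/q.png",im[...,::-1])
w=cam("wrist",wpose()); print(proj(w,box(-.077,0,.014)),proj(w,box(.073,0,.014)))
print([(np.round(x["rect"]),x["p"]) for x in recognise("comb","wrist")][:3],robot.current_time_s())
fingers.gripper_to(0)
# knee push approach pose check
R=Ro.from_euler("z",BY,degrees=True)*Ro.from_euler("y",-40,degrees=True)*Ro.from_euler("x",180,degrees=True)*Ro.from_euler("z",180,degrees=True)
o=R.as_euler("xyz",degrees=True); z=R.as_matrix()[:,2]; u=np.array([.79,0,-.61]); k0=np.array([.0375,-.132,.108])
for d in (-.07,-.04,0,.03):
    q=chk(BC+RB@(k0+u*d)-z*.024,o); print(d,None if q is None else np.round(q))
E
```

```text
True [0.53210361 0.243177   0.02445366] [ 0.22061662 -0.81875502  3.7237087 ]
0.6208404975746875 [0.06074266 0.43277    0.21562522]
[318.14657011 193.33410827] [318.16377237 310.30240833]
[(array([318., 257.,  34., 112.]), 0.67)] 29.2167
-0.07 [ 24.  10. -56. 127.  71.  33.  -4.]
-0.04 [ 18.  14. -49. 126.  77.  33.  -9.]
0 [ 12.  18. -40. 124.  84.  31. -13.]
0.03 [  7.  22. -34. 122.  88.  30. -16.]
```

View pics/q.png

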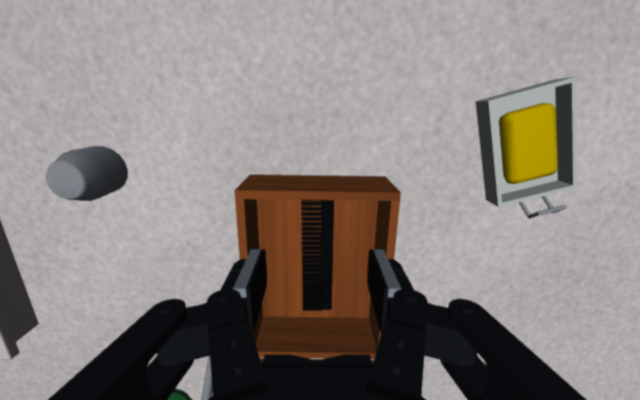

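The comb lies flat on the box floor, released, at (302–333, 200–310), clear of the walls. Now I push the knee.

```bash
python3 - <<'E'
from h import *
R=Ro.from_euler("z",BY,degrees=True)*Ro.from_euler("y",-40,degrees=True)*Ro.from_euler("x",180,degrees=True)*Ro.from_euler("z",180,degrees=True)
o=list(R.as_euler("xyz",degrees=True)); z=R.as_matrix()[:,2]; u=np.array([.79,0,-.61]); k0=np.array([.0375,-.132,.108])
T=lambda d:list(BC+RB@(k0+u*d)-z*.024)
robot.move_to(T(-.06),o)
robot.line_to(T(-.015),velocity=.15); robot.pause(.15)
f0=np.array(robot.current_contact_force())
for d in np.arange(-.009,.0245,.003):
    robot.line_to(T(d),velocity=.05); f=RB.T@(np.array(robot.current_contact_force())-f0)
    print(round(d,3),np.round(f,1),round(float(f@u),1))
robot.line_to(T(-.05),velocity=.15)
p=np.array(robot.current_tool_pos()); robot.line_to(list(p+RB@[-.02,-.03,.1]),velocity=.25)
for n in ("scene","top"):
    im=vision.grab_frame(n); cv2.imwrite(f"pics/{n}3.png",im[...,::-1])
    print(n,[(np.round(x["rect"],1),round(x["p"],2)) for x in recognise("knee_pin",n)][:2],[(np.round(x["rect"],1),round(x["p"],2)) for x in recognise("lid_bar",n)][:2])
print(robot.current_time_s())
a=cv2.imread("pics/scene3.png")[100:260,280:430];b=cv2.imread("pics/top3.png")[140:300,200:350]
cv2.imwrite("pics/c4.png",cv2.resize(np.hstack([a,b]),None,fx=2.6,fy=2.6,interpolation=2))
S=cam("scene")
for th in (1.48,1.4,1.3,1.2): print(th,np.round((proj(S,box(.095-.235*np.cos(th),0.05,.065+.235*np.sin(th)))-[280,100])*2.6),np.round((proj(S,box(.095-.235*np.cos(th),-.05,.065+.235*np.sin(th)))-[280,100])*2.6))
E
```

```text
-0.009 [-0.8 -0.1  1.4] -1.5
-0.006 [ 0.1  0.6 -0.4] 0.4
-0.003 [-1.7  0.9  0.5] -1.6
0.0 [-0.4  0.3  1.5] -1.2
0.003 [-1.5 -0.3  0.8] -1.7
0.006 [-1.2  0.1  1. ] -1.5
0.009 [-1.4  0.2  1.3] -1.9
0.012 [-0.7  1.1  1. ] -1.2
0.015 [-1.4 -0.2  0. ] -1.1
0.018 [-0.7  0.1  1.2] -1.3
0.021 [-1.2 -0.1  0.6] -1.4
0.024 [-0.6  0.9  1.1] -1.2
scene [(array([333.5, 182.3,  20. ,  18.2]), 0.61)] [(array([362.4, 153.1,  40. ,  77.8]), 0.64)]
top [(array([298.6, 192.3,  26.5,  11. ]), 0.68), (array([255.6, 213.3,  20. ,  55.2]), 0.24)] [(array([249.1, 174.7,  80.1,  14. ]), 0.65)]
36.0667
1.48 [251.  47.] [190.  70.]
1.4 [241.  44.] [180.  67.]
1.3 [229.  42.] [168.  64.]
1.2 [217.  41.] [157.  63.]
```

View pics/c4.png

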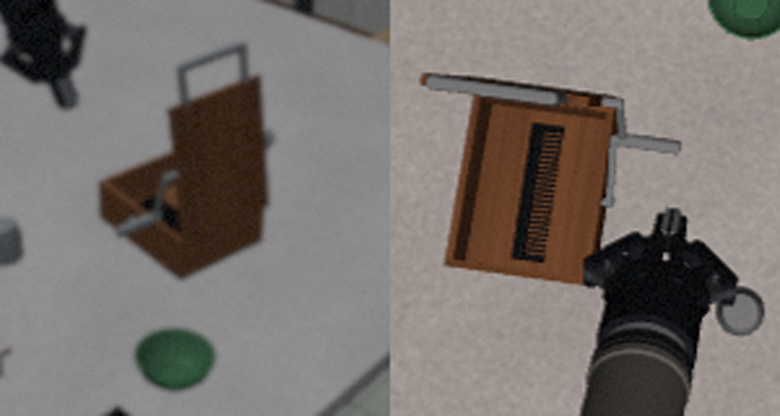

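Knee is clearly bent and the bar shifted ~10 px in the scene crop, so the lid stands at about 1.40 rad; comb flat in the box. Next I grip the handle and lower the lid.

```bash
python3 - <<'E'
from h import *
H=np.load("hinge.npy"); o=[180,0,BY+90]
B=lambda th:H+RB@[-.235*np.cos(th),0,.235*np.sin(th)+.005*np.cos(th)]+[0,0,-.0015]
p=np.array(robot.current_tool_pos()); p[2]=.38; robot.line_to(list(p),velocity=.25)
fingers.gripper_to(.5,30)
robot.move_to(list(B(1.4)+[0,0,.08]),o)
print(robot.line_to(list(B(1.4)),velocity=.12,f_stop=5))
fingers.gripper_to(0,30); robot.pause(.1)
q=np.array(robot.current_tool_pos()); print("gap",robot.current_finger_gap(),RB.T@(q-H),np.round(robot.current_contact_force(),1))
bad=robot.current_finger_gap()<.08
if not bad:
  for th in np.r_[1.3:.05:-.1, .05, 0.0]:
    robot.line_to(list(B(th)),velocity=.1)
    f=RB.T@np.array(robot.current_contact_force()); print(round(th,2),np.round(f,1),end=";")
    if np.linalg.norm(f)>35: print("STOP"); break
print(robot.current_finger_gap(),robot.current_tool_pos(),robot.current_time_s())
E
```

```text
False
gap 0.12639688526482812 [-0.03991538  0.00044982  0.23196106] [0.  0.9 3.6]
1.3 [-1.   1.7  4. ];1.2 [-0.8  2.8  2.8];1.1 [-0.9  5.9  1.2];1.0 [-0.8  5.3 -0.6];0.9 [-0.2  5.2 -0.9];0.8 [ 0.1  6.  -1.5];0.7 [ 0.6  6.4 -1.5];0.6 [ 1.5  6.3 -1. ];0.5 [ 1.4  5.9 -0.8];0.4 [ 1.4  6.9 -0.8];0.3 [ 0.5  6.1 -1.2];0.2 [ 1.3  5.3 -1.2];0.1 [0.3 6.  0.4];0.05 [ 0.1  6.6 -0.7];0.0 [-1.2  3.9  4.7];0.12287915303683199 [0.44513807 0.25747601 0.06796603] 45.6833
```

```bash
python3 - <<'E'
from h import *
p=np.array(robot.current_tool_pos())
print(robot.line_to(list(p-[0,0,.003]),velocity=.02,f_stop=6),robot.current_contact_force())
fingers.gripper_to(.42); robot.line_to(list(p+[0,0,.10]),velocity=.15)
robot.move_to([.36,-.02,.30],[180,0,BY+90])
for n in ("scene","top"):
    im=vision.grab_frame(n); cv2.imwrite(f"pics/{n}4.png",im[...,::-1])
T=cam("top")
for n,l,z in [("lid_bar","lid_bar",0),("dish","dish",0),("cap","shaker_cap",0),("soap","soap_holder",0)]:
    print(n,[(np.round(x["rect"]),round(x["p"],2)) for x in recognise(l,"top")][:1])
print(robot.current_time_s())
a=cv2.imread("pics/scene4.png")[110:290,230:430];b=cv2.imread("pics/top4.png")[120:300,150:360]
cv2.imwrite("pics/c5.png",cv2.resize(np.hstack([a,b]),None,fx=1.95,fy=1.95,interpolation=2))
E
```

```text
True [-0.99207739 -1.01593591  6.88938347]
lid_bar [(array([253., 221.,  67.,  94.]), 0.93)]
dish [(array([338., 137.,  34.,  37.]), 0.93)]
cap [(array([336., 257.,  16.,  24.]), 0.51)]
soap [(array([175., 246.,  36.,  52.]), 0.87)]
48.625
```

View pics/c5.png

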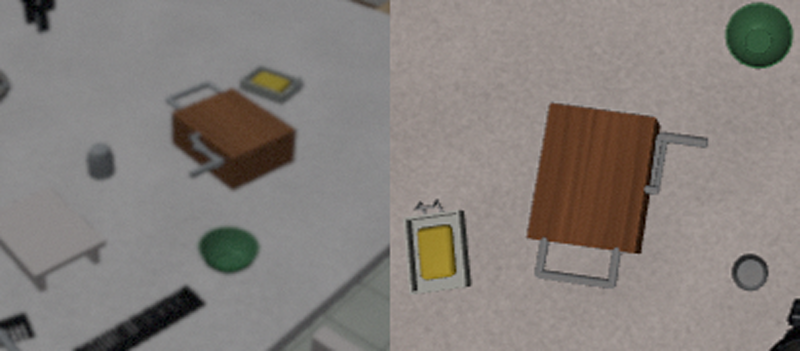

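The lid is shut as it was at the start, with the stay folded. The riser is empty and the bystanders have not moved. I hand the job in.

```bash
python3 - <<'E'
from h import *
workorder.close_job(); print(robot.current_time_s())
E
```

```text
the job is handed in; nothing more can be done
the job is handed in; nothing more can be done
```

The comb is in the box with the lid shut, and I handed the job in at about 49 s of the 72 s allowed. The hand-in reports no verdict.

- **Lid up:** I raised it by the handle until it met its stop and let go. It stood by itself, and the knee pin showed within 1–2 mm of its locked position in two wrist views.
- **Comb:** I slid it out to a 47.5 mm overhang, just under a third of its length, and pinched it there. I laid it flat in the box and released it; a picture showed it on the floor, clear of the walls.
- **Knee and lid down:** I pushed the knee 24 mm along its unlocking direction. The pictures then showed it bent and the lid still standing at about 1.40 rad. I lowered the lid in the grip all the way down and pressed it shut lightly (about 7 N).

**Last checks:** the lid lies as it did at the start, the stay is folded and the riser is empty. The dish, cap and soap holder were found within about 3 pixels of where they started. The robot was clear of everything.

**Disagreements:**
- The comb's near end started about 26 mm behind the riser's front edge, not the roughly 15 mm stated, so I slid it further to make up for that.
- The wrist force showed no clear contact during the knee push, so the unlocking is confirmed only by the pictures.

I viewed 11 pictures, one over the budget of 10.

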